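# Open the olive jar in the jar holder and keep hold of the cap

### The arm

A 7-joint arm with a two-finger parallel gripper is mounted at the origin on a cart in front of the work surface, level with it; the furniture and walls round the work are solid. World frame = base frame: x ahead of the robot, y to its left, z up, the work surface at z = 0. Lengths are in m, angles in rad, forces in N, time in s.
With the tool pointing down it reaches from about 0.35 to 0.9 m from the base axis. Payload 8.1 kg.
Tool frame: the origin (TCP) lies at the very end of the fingers, on their centre line; the grasp point (between the pads) lies 19 mm behind it; z points along the fingers, y is the line along which they close (so a half turn about z gives the same grasp; the last joint's range is limited). The gripper opens to 92 mm and grips with 3 to 60 N. Pads are 19 mm wide; open, the fingers measure 130 mm over their backs; the gripper's body (75 mm by 190 mm) begins 47 mm behind the grasp point.
Start: joints at [-0.103, 0.434, 0.025, 1.573, -0.012, 1.134, -0.075], TCP at [0.625, -0, 0.227] pointing down, gripper open.
Joint ranges: [-2.62, 2.62], [-0.44, 2.09], [-1.27, 1.32], [0.08, 2.57], [-1.32, 4.46], [0.12, 2], [-2.74, 2.74]. Speed limits (rad/s): [2.22, 2.22, 3.01, 3.01, 3.14, 3.14, 3.14].

### API

Orientations are given as a rotation vector (axis times angle).
In Python, from cell import arm gives the robot as it stands.
- The arm moves only by the tool drive_tool, never from a script. Its argument "targets" is a list of rows, each a list of 7 numbers: the turn, a rotation vector about the world's x, y, z in units of 5 degrees (1.0 is 5 degrees), then the shift along the world's x, y, z in units of 40 mm (1.0 is 40 mm), then the opening, from 0 (shut) to 1 (fully open). In form: [[wx, wy, wz, dx, dy, dz, fingers], ...]. A call has 1 to 5 rows; each row is the pose to reach, as a shift and turn from the pose commanded when the call began; what a row does not reach only later rows make up. A row lasts 1/10 s, in which the tool goes at most 50 mm and 8.59 degrees, less where a joint would pass 70% of its speed; a pose out of reach is approached as far as the arm can. A call with a gripper value outside its range is refused whole. The fingers move at their own pace and stop on an object; "force" is the grip in N (left out, the last holds). Time passes only in rows, so rows that repeat a pose let the fingers close. It gives the time, the measured TCP pose, the force, the opening and the grip force at its end, in the units of the state.
- arm.observe(): the state, without advancing time (a new reading comes with each control period).
- arm.get_image(name): name is "scene" or "side" or "wrist"; returns a dict with "pixels" (480x640x3 uint8, red, green, blue), "intrinsics" (3x3 intrinsics, pixels), "rvec" (rotation vector, rad) and "tvec" (3), from world to camera coordinates, as OpenCV has them; the wrist camera has in their place "mount" (4x4, takes a point from camera to tool coordinates, whose origin is the TCP and whose axes are the flange's). Camera axes: x right, y down, z forward; pixel columns grow to the right and rows downward; lengths in m; the calibration is good to about 2 mm. A picture is of the moment at which its call begins: read the wrist's pose just before it. There is no depth.
- arm.sign_off(): hands the job in; it is judged then, once.
The state is a dict: "clock": time; "joints": joint angles; "dq": joint speeds; "joint_efforts": joint torques, N m; "position": TCP position; "ee_rot": TCP orientation; "force": force on the tool from outside, world axes, zero at the start; "ft_torque": the same for the moment, N m; "width": opening from 0.0 (shut) to 1.0 (fully open); "gripper_force": force on a finger pad.
Only numpy, scipy, OpenCV 4.12 (cv2) and the standard library are available. Lean on these libraries where they do the work, as an engineer would, in place of code of your own. Each camera call takes 0.05 s, during which the arm holds its last target. There are 200 camera calls.

### The job

Set the closed square jar of olives fully down into the steel jar holder, so that the holder keeps it from turning. Then unscrew the red cap anticlockwise, stop turning as soon as it comes free and do not force it on to its end stop, and lift it straight up; finish while still holding the cap level, about 3 cm above the open jar, with the jar still seated. Leave the food lying around where it is.

Things in the scene. Friction and masses are not known exactly. Their poses are not given: they have to be found in the camera images.
- jar: Square glass jar full of green olives, 0.3 to 0.55 kg, body 66 x 66 mm up to 64 mm high, shoulder to 72 mm, round neck with its rim at 98 mm. Origin at the centre of its underside, z up, x and y square to its sides. It fits the holder in any of its four quarter turns. Starts closed, standing on the worktop; can be carried by its cap.
- cap: Round red screw cap, 56 mm diameter, 24 mm high, 0.04 kg, white radial mark on top towards its +x. Origin at the centre of its lower edge, z up. Closed, that edge is 78 mm above the jar's underside. Tight: about 0.3 N m turns it. It hardly rises; lugs hold it down (1 to 3 mm of play) until turned about 1.0 rad anticlockwise from above, then it lifts straight off.
- thread (a joint): How far the cap has been turned on the jar, rad: 0 closed, grows anticlockwise from above. The cap is free from about 1.0 to 1.5; a good place to stop is about 1.25. The hard end stop lies at 1.6; over 1.5 counts as forcing it. It follows the cap with up to 0.08 rad of play, and keeps its value when the cap is off.
- jar_mouth (a point): Centre of the jar's rim, 98 mm above the jar's underside.
- holder: Jar holder, grey steel on a dark base plate 124 x 104 x 8 mm, fixed. Four walls form a square pocket 70 x 70 mm (the jar has 2 mm on each side), straight to 36 mm above the worktop, then flared to about 90 mm wide at 49 mm. Origin at the centre of the underside, x and y square to the walls. The jar can turn about 0.08 rad in it before its corners bear.
- holder_floor (a point): Centre of the pocket's floor, 8 mm above the holder's underside; the seated jar's underside rests here.
- onion: Brown onion, about 82 mm across, 94 mm high; bystander, leave alone. Origin at the centre of its underside.
- garlic: Garlic bulb, 53 mm; bystander, leave alone. Origin at the centre of its underside.
- lemon: Yellow lemon, 71 x 53 x 51 mm; bystander, leave alone. Origin at the centre of its underside.
- butter: Block of butter, 50 x 75 x 26 mm; bystander, leave alone. Origin at the centre of its underside.
- tomato: Red tomato, 57 mm across, 62 mm high; bystander, leave alone. Origin at the centre of its underside.
- chicken: Piece of raw chicken, 71 x 111 x 42 mm; bystander, leave alone. Origin at the centre of its underside.
Mind the look-alikes: they are no part of the job. There is more than one size of the cap; the one meant has the size given above.

How it is judged:
By the outcome, as a careful person would: the job done as asked, in the order asked, and still so for the second after the job is handed in, while the arm keeps its last pose, push and grip.
It also fails if it takes over 48 s, if anything falls off the work surface, if the arm or the gripper's body presses on something with over 40 N, if the wrist force passes 120 N, or if a joint passes its speed limit or range.

## Working session

There is one attempt and no reset: what is moved stays moved. The work goes in short steps, Python scripts to look and compute and a tool call to move; the robot and the scene stay as the last step left them, time stands still between calls to the robot, and variables do not carry over. Pictures are saved under pics/ and viewed, at most 10 in all, crops included, and the job is handed in when it is done.

Besides the shell and the picture viewer there is one more tool, called after "Request:" as name(argument=value, ...) on one line, values as JSON. drive_tool: Moves the arm, as the interface text tells. Its arguments: {"type":"object","properties":{"targets":{"type":"array"},"force":{"type":"number"}},"required":["targets"]}

```bash
mkdir -p pics; cat > h.py <<'E'
import numpy as np, cv2
from cell import arm
def grab(n):
    s=arm.observe(); im=arm.get_image(n); im['state']=s; return im
def save(im,name,crop=None,scale=1):
    p=im['pixels'][:,:,::-1]
    if crop: x0,y0,x1,y1=crop; p=p[y0:y1,x0:x1]
    cv2.imwrite('pics/'+name,cv2.resize(p,None,fx=scale,fy=scale,interpolation=cv2.INTER_CUBIC))
def pose(im):
    if 'mount' in im:
        s=im['state'];T=np.eye(4);T[:3,:3]=cv2.Rodrigues(np.array(s['ee_rot'],float))[0];T[:3,3]=s['position']
        M=T@np.array(im['mount']); return M[:3,:3],M[:3,3]
    R=cv2.Rodrigues(np.array(im['rvec'],float))[0]; return R.T,-R.T@np.array(im['tvec'],float).ravel()
def ray(im,u,v):
    R,c=pose(im); d=R@np.linalg.inv(np.array(im['intrinsics']))@[u,v,1]; return c,d/np.linalg.norm(d)
def plane(im,u,v,z):
    c,d=ray(im,u,v); return c+d*(z-c[2])/d[2]
def proj(im,p):
    R,c=pose(im); q=np.array(im['intrinsics'])@(R.T@(np.array(p)-c)); return q[:2]/q[2]
E
python3 - <<'E'
from h import *
import pickle
I={n:grab(n) for n in('scene','side','wrist')}
pickle.dump(I,open('i0.pkl','wb'))
for n in I: save(I[n],n+'0.png'); print(n,np.round(pose(I[n])[1],3))
s=arm.observe();print(s)
E
```

```text
scene [ 0.505 -1.034  1.222]
side [ 0.132 -1.134  0.526]
wrist [0.624 0.086 0.385]
{'clock': 0.15, 'joints': array([-0.10257617,  0.43504152,  0.02500406,  1.57386614, -0.01160685,
        1.13396919, -0.0751481 ]), 'dq': array([ 0.00049488, -0.00032869,  0.00073781, -0.00207669,  0.001206  ,
        0.00015556,  0.00031021]), 'joint_efforts': array([ 9.13879558e-04, -6.68263149e+01,  9.85680185e-01, -3.14695251e+01,
       -6.03506877e-02,  3.94195947e-02,  8.07748006e-05]), 'position': array([ 6.24633975e-01, -7.54383524e-05,  2.26147377e-01]), 'ee_rot': array([-2.22111919e+00, -2.22074073e+00,  1.38210027e-03]), 'force': array([-0.02184715, -0.05644452, -0.21827298]), 'ft_torque': array([ 0.00052888, -0.01104742, -0.05741385]), 'gripper_force': 0.0, 'width': 0.9965307899874264}
```

View pics/scene0.png

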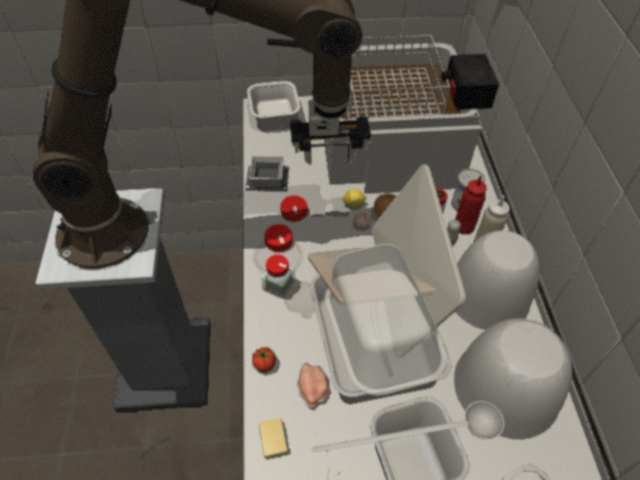

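View pics/side0.png

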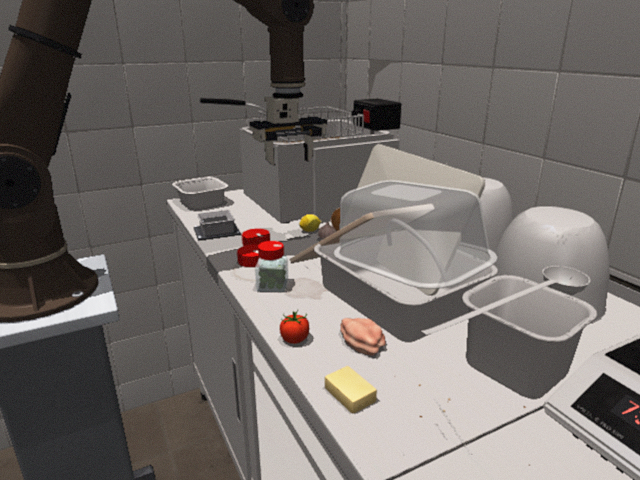

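The scene view shows the jar with its cap at (277,265), other red discs at (278,237) and (293,207), and the holder at (267,172). The side view shows the jar at (271,268) with red discs at (250,256) and (256,237), and the holder at (216,224).

Candidates for the jar and cap are scene (277,265) on a glass body, and the loose or larger red discs at (278,237) and (293,207). Only the first sits on a square green jar. I'll check it close up.

```bash
python3 - <<'E'
from h import *
import pickle
I=pickle.load(open('i0.pkl','rb'))
a=cv2.resize(I['scene']['pixels'][145:305,235:335],None,fx=3.75,fy=3.75,interpolation=cv2.INTER_CUBIC)
b=cv2.resize(I['side']['pixels'][195:310,185:305],None,fx=3.4,fy=3.4,interpolation=cv2.INTER_CUBIC)
o=np.zeros((600,800,3),np.uint8);o[:a.shape[0],:a.shape[1]]=a;o[:b.shape[0],380:380+b.shape[1]]=b
cv2.imwrite('pics/crop1.png',o[:,:,::-1])
for n in('scene','side'):
    h=cv2.cvtColor(I[n]['pixels'],cv2.COLOR_RGB2HSV)
    m=(((h[...,0]<8)|(h[...,0]>172))&(h[...,1]>150)&(h[...,2]>60)).astype(np.uint8)
    for r,c in zip(*[x[1:] for x in cv2.connectedComponentsWithStats(m)[2:]]):
        if r[4]>60: print(n,r,c.round(1),[plane(I[n],c[0],c[1],z).round(3)[:2] for z in(.012,.095)])
im=I['scene']
print('holder',plane(im,267,172,.03).round(3))
E
```

```text
scene [457 179  29  54 939] [470.6 205.2] [array([1.039, 0.011]), array([ 1.003, -0.061])]
scene [437 189  10  15  66] [442.  195.8] [array([0.965, 0.053]), array([ 0.933, -0.021])]
scene [281 196  26  25 499] [293.4 207.9] [array([0.53 , 0.039]), array([ 0.528, -0.035])]
scene [265 225  27  26 540] [277.9 237.1] [array([ 0.481, -0.064]), array([ 0.483, -0.131])]
scene [266 255  22  21 337] [276.4 265. ] [array([ 0.474, -0.158]), array([ 0.476, -0.218])]
scene [253 357  22  14 222] [263.6 363.3] [array([ 0.434, -0.438]), array([ 0.439, -0.479])]
side [ 237  229   47   38 1150] [257.8 247.6] [array([ 0.517, -0.017]), array([ 0.455, -0.197])]
side [280 318  29  26 545] [294.3 330.5] [array([ 0.441, -0.422]), array([ 0.391, -0.537])]
holder [0.459 0.171 0.03 ]
```

View pics/crop1.png

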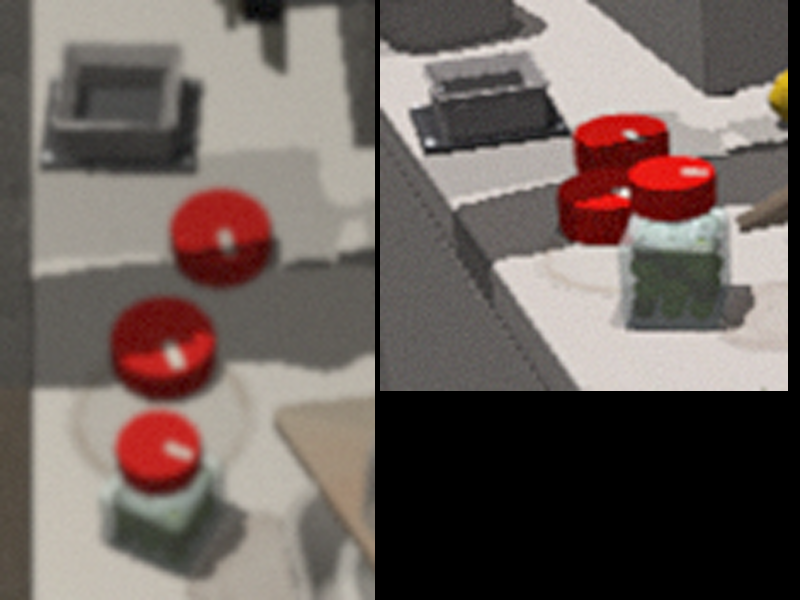

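The crop confirms the choice. The cap at scene (276,265) is the smallest and sits on the square olive jar. The other two are larger loose caps. The holder is empty, with its walls roughly along world x and y.

```bash
python3 - <<'E'
from h import *
import pickle
I=pickle.load(open('i0.pkl','rb'))
def tri(a,b):
    (c,d),(e,f)=ray(I['scene'],*a),ray(I['side'],*b)
    t=np.linalg.lstsq(np.c_[d,-f],e-c,rcond=None)[0]; p,q=c+d*t[0],e+f*t[1]
    return ((p+q)/2).round(3),np.linalg.norm(p-q).round(4)
print('board tip',tri((310,255),(296,260)))
print('captop',tri((277,260.5),(270.5,246)))
w=I['wrist']; print(pose(w)[0].round(2), np.array(w['intrinsics']).round(0))
print('lid corner',tri((425,170),(380,150)))
# holder rim corners in scene crop (z=.049) and plate corners (z=.008)
S=I['scene']
f=lambda x,y:(235+x/3.75,145+y/3.75)
for n,z,P in(('rim',.049,[(65,42),(182,42),(183,128),(52,128)]),('plate',.008,[(42,170),(197,170),(200,82)])):
    q=np.array([plane(S,*f(*p),z) for p in P]).round(3);print(n,q.tolist())
E
```

```text
board tip (array([ 0.568, -0.14 ,  0.017]), np.float64(0.0099))
captop (array([ 0.479, -0.208,  0.099]), np.float64(0.0032))
[[ 1.    0.   -0.  ]
 [ 0.   -0.95 -0.31]
 [-0.    0.31 -0.95]] [[350.   0. 323.]
 [  0. 350. 242.]
 [  0.   0.   1.]]
lid corner (array([ 0.851, -0.078,  0.253]), np.float64(0.0042))
rim [[0.418, 0.221, 0.049], [0.511, 0.214, 0.049], [0.507, 0.119, 0.049], [0.407, 0.126, 0.049]]
plate [[0.395, 0.122, 0.008], [0.516, 0.113, 0.008], [0.523, 0.21, 0.008]]
```

Request:
drive_tool(targets=[[0,0,0,-1.2,0,0.5,1],[0,0,0,-2.4,0,1,1],[0,0,0,-3.6,0,1,1],[0,0,0,-3.6,-1.2,1,1],[0,0,0,-3.6,-2.4,1,1]])

```text
clock: 0.65
position: [0.4796, -0.0957, 0.2673]
ee_rot: [2.217, 2.226, 0.002]
force: [1.0, -0.8, 1.0]
width: 1.003
gripper_force: 0.0
```

```bash
python3 - <<'E'
from h import *
import pickle
w=grab('wrist');pickle.dump(w,open('w1.pkl','wb'))
I=pickle.load(open('i0.pkl','rb'))
o=np.hstack([w['pixels'],I['wrist']['pixels']])
p=proj(w,[.479,-.208,.1]);q=proj(I['wrist'],[.46,.167,.04]);print(p,q)
a=w['pixels'][max(0,int(p[1])-120):][:240,max(0,int(p[0])-100):][:,:200]
print(max(0,int(p[1])-120),max(0,int(p[0])-100))
y0=max(0,int(q[1])-120);x0=max(0,int(q[0])-100);print(y0,x0)
b=I['wrist']['pixels'][y0:y0+240,x0:x0+200]
o=np.zeros((240,400,3),np.uint8);o[:a.shape[0],:a.shape[1]]=a;o[:b.shape[0],200:200+b.shape[1]]=b
cv2.imwrite('pics/crop2.png',cv2.resize(o[:,:,::-1],None,fx=2,fy=2,interpolation=cv2.INTER_CUBIC))
E
```

```text
[322.6414543  323.63032076] [134.19437607  27.93867333]
203 222
0 34
```

View pics/crop2.png

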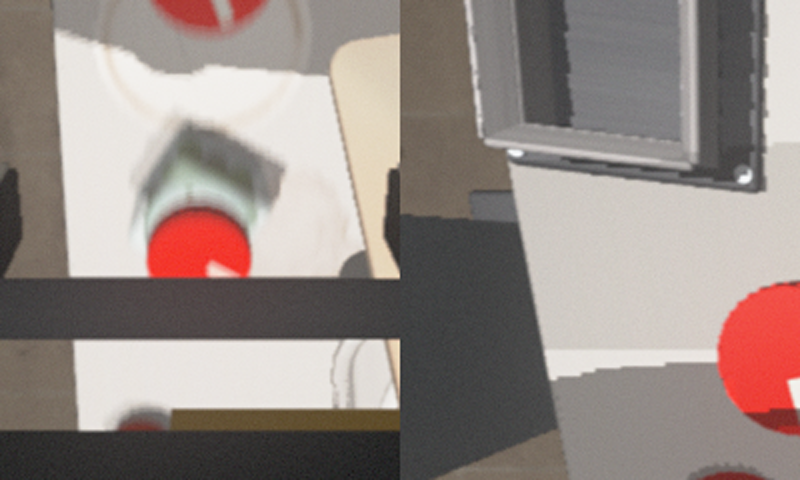

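The wrist crop shows the jar cap at about (322,333), partly behind the gripper bar, and the rotated base corner at (317,264). The right half shows the holder's lower rim edge at about (75–180, 70–82) in the first wrist picture. I'll move for a clear view of the jar.

Request:
drive_tool(targets=[[0,0,0,0,-1,0,1],[0,0,0,0,-2,0,1],[0,0,0,0,-2.5,0,1],[0,0,0,0,-2.5,0,1],[0,0,0,0,-2.5,0,1]])

```text
clock: 1.2
position: [0.4809, -0.1958, 0.2664]
ee_rot: [-2.222, -2.22, 0.0]
force: [-0.7, 0.8, 0.4]
width: 1.0
gripper_force: 0.0
```

```bash
python3 - <<'E'
from h import *
import pickle
w=grab('wrist');pickle.dump(w,open('w2.pkl','wb'));print(w['state']['position'])
p=proj(w,[.479,-.208,.1]).astype(int);print(p)
h=cv2.cvtColor(w['pixels'],cv2.COLOR_RGB2HSV)
m=(((h[...,0]<8)|(h[...,0]>172))&(h[...,1]>150)&(h[...,2]>60)).astype(np.uint8)
for r,c in zip(*[x[1:] for x in cv2.connectedComponentsWithStats(m)[2:]]):
    if r[4]>200: print(r,c.round(1),plane(w,c[0],c[1],.102).round(4),plane(w,c[0],c[1],.025).round(4))
x0,y0=p[0]-130,max(0,p[1]-120);print(x0,y0)
save(w,'crop3.png',(x0,y0,x0+260,y0+195),3)
E
```

```text
[ 0.48090542 -0.19579987  0.26643231]
[322 233]
[346   0  56  16 500] [373.    5.6] [ 0.5198 -0.0183  0.102 ] [0.5291 0.0037 0.025 ]
[ 290   46   73   79 4146] [325.1  83.3] [ 0.4817 -0.0749  0.102 ] [ 0.482  -0.0664  0.025 ]
[ 293  216   56   52 2153] [319.1 240.1] [ 0.4761 -0.2142  0.102 ] [ 0.475 -0.239  0.025]
[271 373  39  16 348] [290.7 378.5] [ 0.4439 -0.376   0.102 ] [ 0.4352 -0.4393  0.025 ]
192 113
```

View pics/crop3.png

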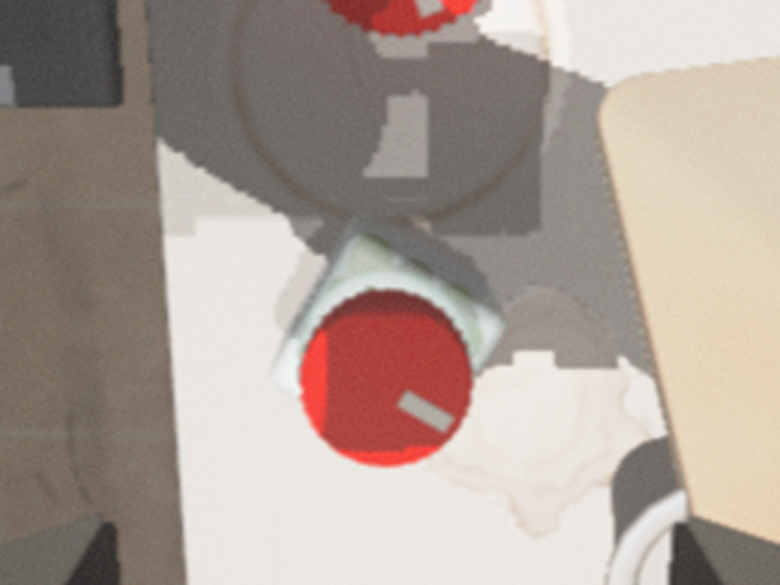

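The close view shows the cap centre at about (321,240) with its mark pointing right and slightly down. The jar's shoulder corners are at about (314,186), (360,221) and (284,238).

```bash
python3 - <<'E'
from h import *
import pickle
w=pickle.load(open('w2.pkl','rb'))
f=lambda x,y:(192+x/3,113+y/3)
for z in(.064,.0):
    C=[plane(w,*f(*p),z)[:2] for p in[(362,216),(505,325),(275,375)]]
    for e in(C[1]-C[0],C[0]-C[2]): print(z,np.hypot(*e).round(4),np.degrees(np.arctan2(e[1],e[0])).round(1))
    print((C[1]/2+C[2]/2).round(4))
a,b=[plane(w,*f(*p),.102)[:2] for p in[(402,400),(450,424)]]
print('mark',np.degrees(np.arctan2(*(b-a)[::-1])))
print('cap',plane(w,320.8,240,.102))
# expected corners for guess
for yaw in(-30,-35,-40):
    t=np.radians(yaw)
    for z in(.0,.064):
        print(yaw,z,[(3*(proj(w,[.478+.033*(sx*np.cos(t)-sy*np.sin(t)),-.214+.033*(sx*np.sin(t)+sy*np.cos(t)),z])-[192,113])).round(0).tolist() for sx,sy in((-1,1),(1,1),(-1,-1))])
# holder in initial wrist image
I=pickle.load(open('i0.pkl','rb'));W=I['wrist']
g=lambda x,y:(34+(x-400)/2,y/2)
for n,z,P in(('rim outer front',.049,[(483,138),(697,165)]),('rim inner front',.049,[(520,125),(685,135)]),('rim right',.049,[(682,0),(697,165)]),('plate',.008,[(515,160),(764,190),(765,0)])):
    q=np.array([plane(W,*g(*p),z)[:2] for p in P]);print(n,q.round(4).tolist(),[np.degrees(np.arctan2(*(q[i+1]-q[i])[::-1])).round(1) for i in range(len(q)-1)])
E
```

```text
0.064 0.0635 -37.5
0.064 0.0656 60.9
[ 0.4784 -0.2147]
0.0 0.0747 -37.5
0.0 0.0772 60.9
[ 0.478  -0.2332]
mark -27.80285674375579
cap [ 0.47778703 -0.21408413  0.102     ]
-30 0.0 [[359.0, 196.0], [498.0, 277.0], [281.0, 334.0]]
-30 0.064 [[353.0, 222.0], [515.0, 315.0], [263.0, 380.0]]
-35 0.0 [[369.0, 194.0], [500.0, 287.0], [279.0, 325.0]]
-35 0.064 [[364.0, 220.0], [517.0, 326.0], [260.0, 370.0]]
-40 0.0 [[379.0, 193.0], [501.0, 296.0], [277.0, 315.0]]
-40 0.064 [[376.0, 218.0], [518.0, 337.0], [258.0, 359.0]]
rim outer front [[0.4079, 0.1335], [0.4998, 0.1228]] [np.float64(-6.7)]
rim inner front [[0.425, 0.1386], [0.4961, 0.1347]] [np.float64(-3.2)]
rim right [[0.5013, 0.1851], [0.4998, 0.1228]] [np.float64(-91.4)]
plate [[0.3951, 0.1296], [0.5166, 0.1159], [0.5247, 0.1972]] [np.float64(-6.4), np.float64(84.3)]
```

Request:
drive_tool(targets=[[0,0,-1.4,-0.05,-0.25,0,1],[0,0,-2.8,-0.07,-0.45,-0.5,1],[0,0,-4.2,-0.07,-0.45,-1.5,1],[0,0,-5.6,-0.07,-0.45,-2.5,1],[0,0,-5.6,-0.07,-0.45,-3,1]])

```text
clock: 1.75
position: [0.477, -0.2116, 0.1439]
ee_rot: [-2.692, -1.614, 0.003]
force: [-1.2, 1.2, -0.2]
width: 1.001
gripper_force: 0.0
```

```bash
python3 - <<'E'
from h import *
w=grab('wrist');s=w['state'];print(s['position'],s['joints'][6])
R=cv2.Rodrigues(s['ee_rot'])[0];print(np.degrees(np.arctan2(R[1,1],R[0,1])))
print(proj(w,s['position']),proj(w,[.478,-.214,.102]))
h=cv2.cvtColor(w['pixels'],cv2.COLOR_RGB2HSV)
m=(((h[...,0]<8)|(h[...,0]>172))&(h[...,1]>150)&(h[...,2]>40)).astype(np.uint8)
for r,c in zip(*[x[1:] for x in cv2.connectedComponentsWithStats(m)[2:]]):
    if r[4]>400: print(r,c)
save(w,'w3.png')
E
```

```text
[ 0.47703547 -0.2116272   0.14386582] -0.07183457066541059
-28.123018377102916
[324.86905253 304.09549146] [328.0474361  274.02857792]
[ 184    2  109  120 9525] [236.74845144  60.36419948]
[ 297  227   75   88 3776] [334.27833686 272.24894068]
```

View pics/w3.png

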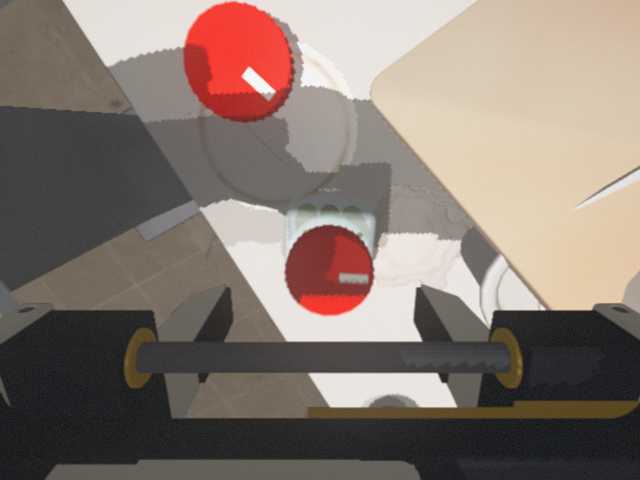

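The cap is centred between the fingers at (329,271), and the jar's side is parallel to the closing line within about 3°. I'll descend and grip.

Request:
drive_tool(targets=[[0,0,0,0,0,-0.6,1],[0,0,0,0,0,-1.2,1],[0,0,0,0,0,-1.5,1],[0,0,0,0,0,-1.74,1],[0,0,0,0,0,-1.74,1]])

```text
clock: 2.3
position: [0.4781, -0.2135, 0.0768]
ee_rot: [-2.691, -1.619, 0.001]
force: [0.0, 0.1, 0.8]
width: 0.999
gripper_force: 0.0
```

Request:
drive_tool(targets=[[0,0,0,0,0,0,0],[0,0,0,0,0,0,0],[0,0,0,0,0,0,0],[0,0,0,0,0,0,0],[0,0,0,0,0,0,0]], force=45)

```text
clock: 2.8
position: [0.4784, -0.2141, 0.0774]
ee_rot: [2.693, 1.618, 0.001]
force: [-0.0, 0.1, -0.3]
width: 0.615
gripper_force: 0.8
```

Request:
drive_tool(targets=[[0,0,0,0,0,0,0],[0,0,0,0,0,0,0],[0,0,0,0,0,0,0],[0,0,0,0,0,0,0],[0,0,0,0,0,0,0]])

```text
clock: 3.3
position: [0.4786, -0.2142, 0.0774]
ee_rot: [2.692, 1.618, 0.001]
force: [2.3, -0.9, 4.1]
width: 0.597
gripper_force: 44.9
```

Request:
drive_tool(targets=[[0,0,0,0,0,0.4,0],[0,0,0,0,0,1,0],[0,0,0,0,0,1.7,0],[0,0,0,0,0,2.4,0],[0,0,0,0,0,2.8,0]])

```text
clock: 3.8
position: [0.4776, -0.2138, 0.1902]
ee_rot: [-2.692, -1.618, 0.0]
force: [0.3, 0.3, -5.2]
width: 0.595
gripper_force: 44.9
```

Request:
drive_tool(targets=[[0,0,1,0,0.5,0,0],[0,0,2.2,-0.1,1.2,0,0],[0,0,3.4,-0.2,2,0,0],[0,0,4.5,-0.3,2.8,0,0],[0,0,5.4,-0.4,3.6,0,0]])

```text
clock: 4.3
position: [0.4603, -0.0687, 0.1882]
ee_rot: [-2.235, -2.204, 0.003]
force: [0.3, 0.5, -4.2]
width: 0.598
gripper_force: 44.9
```

Request:
drive_tool(targets=[[0,0,0,0,0.8,0,0],[0,0,0,0,1.6,0,0],[0,0,0,0,2.4,0,0],[0,0,0,0,2.9,0,0],[0,0,0,0,2.9,0,0]])

```text
clock: 4.8
position: [0.4607, 0.0494, 0.1882]
ee_rot: [-2.233, -2.206, 0.002]
force: [-0.7, 0.4, -5.0]
width: 0.598
gripper_force: 44.9
```

```bash
python3 - <<'E'
from h import *
import pickle
w=grab('wrist');s=w['state'];pickle.dump(w,open('w4.pkl','wb'));print(s['position'],s['joints'][6],s['width'],s['force'])
R=cv2.Rodrigues(s['ee_rot'])[0];print(np.degrees(np.arctan2(R[1,1],R[0,1])))
print(proj(w,[.461,.172,.02]))
save(w,'w4.png')
E
```

```text
[0.46066287 0.04936731 0.18821271] -0.23431433232247376 0.5983276950998423 [-0.65297091  0.36233688 -4.95330912]
-0.7146862266692291
[323.31828776  81.75611721]
```

View pics/w4.png

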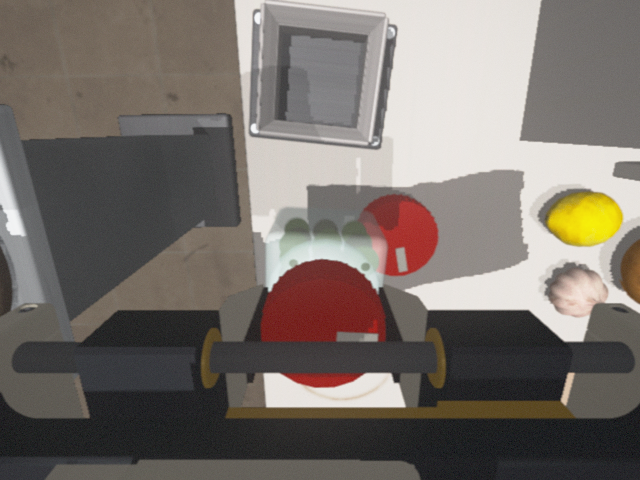

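The wrist view shows the holder at about (322,78), fully visible, rotated a few degrees. The held jar's far face is at about (270–390, 215). I'll take one enlarged crop for the corners.

```bash
python3 - <<'E'
from h import *
import pickle
w=pickle.load(open('w4.pkl','rb'))
a=cv2.resize(w['pixels'][0:155,240:405],None,fx=3.8,fy=3.8,interpolation=cv2.INTER_CUBIC)[:589]
b=w['pixels'][205:270,255:400];b=cv2.resize(b,None,fx=1.15,fy=1.15)
o=np.zeros((600,800,3),np.uint8);o[:a.shape[0],:a.shape[1]]=a;o[:b.shape[0],630:630+b.shape[1]]=b[:,:170]
cv2.imwrite('pics/crop5.png',o[:,:,::-1])
E
```

```text
(no output)
```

View pics/crop5.png

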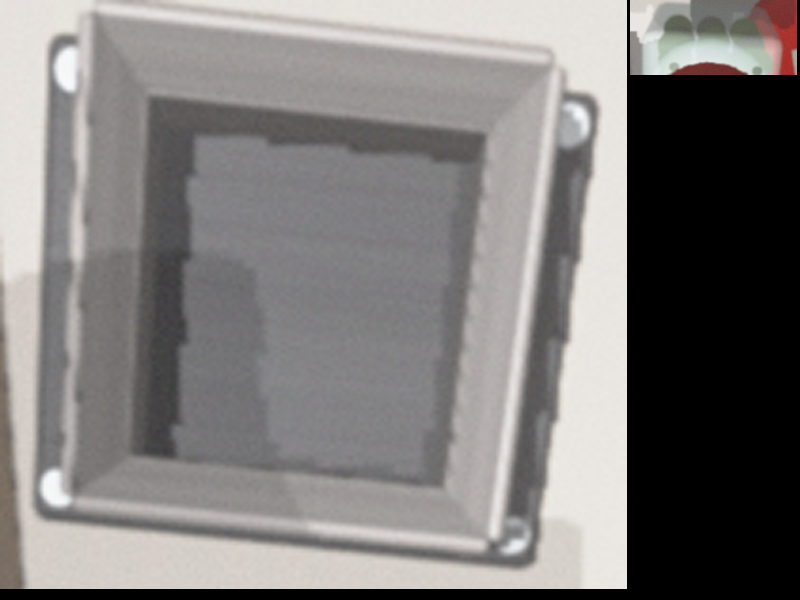

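```bash
python3 - <<'E'
from h import *
import pickle
w=pickle.load(open('w4.pkl','rb'))
f=lambda x,y:(240+x/3.8,y/3.8)
for n,z,P in(('throat',.036,[(148,97),(488,132),(445,488),(133,455)]),('rim',.049,[(95,12),(553,58),(490,545),(68,498)]),('plate',.008,[(50,35),(597,95),(535,565),(38,518)])):
    q=np.array([plane(w,*f(*p),z)[:2] for p in P]);e=np.roll(q,-1,0)-q
    print(n,q.mean(0).round(4),np.hypot(*e.T).round(4),(np.degrees(np.arctan2(e[:,1],e[:,0]))+45)%90-45)
save(w,'crop6.png',(250,195,405,305),5)
E
```

```text
throat [0.4583 0.1723] [0.0701 0.0701 0.0694 0.0695] [-5.91894086 -6.20534641 -6.41702048 -5.6442776 ]
rim [0.458  0.1724] [0.089  0.0916 0.091  0.09  ] [-5.72567755 -6.02420154 -6.77731512 -7.29286019]
plate [0.4583 0.1724] [0.1218 0.1017 0.1224 0.1024] [-6.20816805 -5.54403163 -5.88024048 -5.8558337 ]
```

View pics/crop6.png

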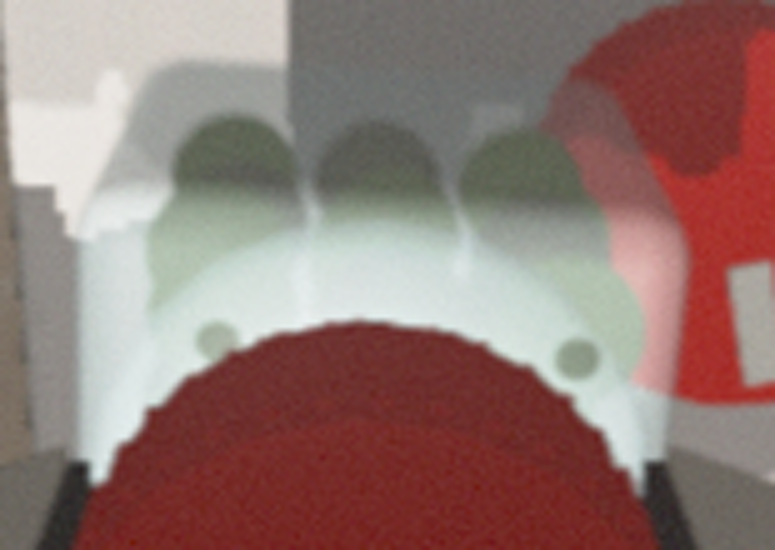

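The holder measures 70 mm at the throat and 122 × 102 mm at the plate. Its centre is (0.4583, 0.1724) and its yaw is -6.0°. The held jar's far base edge runs (282,207)–(368,211), giving a jar yaw of about -3°. Before swinging in I'll check the clearance to the cabinet on the right.

```bash
python3 - <<'E'
from h import *
import pickle
I=pickle.load(open('i0.pkl','rb'));w=pickle.load(open('w4.pkl','rb'))
print('scene bottom corner',plane(I['scene'],366,191,0).round(3),'side',plane(I['side'],297,221,0).round(3))
print('left back bottom side',plane(I['side'],243,180,0).round(3))
for z in(0,.1,.2,.25): print(z,plane(w,523,138,z).round(3),plane(w,540,5,z).round(3))
c,d=ray(w,523,138);e,f=ray(I['scene'],366,137)
t=np.linalg.lstsq(np.c_[d,-f],e-c,rcond=None)[0];print('top corner?',c+d*t[0],e+f*t[1])
a,b=[plane(w,250+x/5,195+y/5,.111)[:2] for x,y in((160,62),(590,78))];print(np.degrees(np.arctan2(*(b-a)[::-1])),(a+b)/2,np.hypot(*(b-a)))
E
```

```text
scene bottom corner [0.748 0.1   0.   ] side [0.707 0.147 0.   ]
left back bottom side [0.711 0.68  0.   ]
0 [0.65  0.123 0.   ] [0.646 0.232 0.   ]
0.1 [0.595 0.126 0.1  ] [0.593 0.204 0.1  ]
0.2 [0.541 0.13  0.2  ] [0.54  0.176 0.2  ]
0.25 [0.514 0.132 0.25 ] [0.513 0.162 0.25 ]
top corner? [0.60647335 0.12578002 0.07972341] [0.74518063 0.16385354 0.15356976]
-2.7971907480154536 [0.46147361 0.08150427] 0.059183706724014386
```

Request:
drive_tool(targets=[[0,0,-0.3,0,0.7,0,0],[0,0,-0.6,-0.06,1.5,0,0],[0,0,-0.6,-0.06,2.3,0,0],[0,0,-0.6,-0.06,3.08,0,0],[0,0,-0.6,-0.06,3.08,0,0]])

```text
clock: 5.35
position: [0.4588, 0.173, 0.1886]
ee_rot: [-2.291, -2.146, -0.0]
force: [-1.3, -0.2, -4.1]
width: 0.596
gripper_force: 44.9
```

Request:
drive_tool(targets=[[0,0,0,0,0,-0.2,0],[0,0,0,0,0,-0.5,0],[0,0,0,0,0,-0.8,0],[0,0,0,0,0,-1,0],[0,0,0,0,0,-1,0]])

```text
clock: 5.85
position: [0.4588, 0.1681, 0.1475]
ee_rot: [-2.298, -2.141, 0.005]
force: [-0.6, 0.0, -3.6]
width: 0.597
gripper_force: 44.9
```

Request:
drive_tool(targets=[[0,0,0,0,0,0,0],[0,0,0,0,0,0,0]])

```text
clock: 6.05
position: [0.4602, 0.1692, 0.1495]
ee_rot: [2.298, 2.142, 0.001]
force: [-0.2, -0.6, -4.4]
width: 0.595
gripper_force: 44.9
```

Request:
drive_tool(targets=[[0,0,0,-0.03,0.1,0,0],[0,0,0,-0.03,0.1,-0.25,0],[0,0,0,-0.03,0.1,-0.5,0],[0,0,0,-0.03,0.1,-0.75,0],[0,0,0,-0.03,0.1,-0.75,0]])

```text
clock: 6.55
position: [0.4574, 0.1726, 0.1173]
ee_rot: [-2.297, -2.142, 0.005]
force: [-0.7, 0.5, -4.7]
width: 0.595
gripper_force: 44.9
```

Request:
drive_tool(targets=[[0,0,0,0,0,-0.1,0],[0,0,0,0,0,-0.2,0],[0,0,0,0,0,-0.3,0],[0,0,0,0,0,-0.3,0]])

```text
clock: 6.95
position: [0.4611, 0.1778, 0.11]
ee_rot: [-2.295, -2.145, -0.014]
force: [-4.2, 8.3, 21.3]
width: 0.592
gripper_force: 45.0
```

Contact came early, with the jar's underside at about 33 mm, and it pushes the jar toward +y. I'll back off and look.

Request:
drive_tool(targets=[[0,0,0,0,0,0.3,0],[0,0,0,0,0,0.8,0],[0,0,0,0,0,0.8,0],[0,0,0,0,0,0.8,0]])

```text
clock: 7.35
position: [0.4588, 0.1729, 0.1391]
ee_rot: [2.298, 2.142, 0.001]
force: [-0.5, 0.1, -5.3]
width: 0.595
gripper_force: 45.0
```

```bash
python3 - <<'E'
from h import *
import pickle
w=grab('wrist');s=w['state'];pickle.dump(w,open('w5.pkl','wb'));print(s['position'],s['ee_rot'],s['width'],s['force'])
sd=grab('side');sc=grab('scene');pickle.dump((sd,sc),open('s5.pkl','wb'))
a=cv2.resize(w['pixels'][100:360,220:440],None,fx=1.8,fy=1.8,interpolation=cv2.INTER_CUBIC)
p=proj(sd,[.459,.173,.08]).astype(int);b=cv2.resize(sd['pixels'][p[1]-45:p[1]+35,p[0]-50:p[0]+50],None,fx=4,fy=4,interpolation=cv2.INTER_CUBIC)
q=proj(sc,[.459,.173,.08]).astype(int);c=cv2.resize(sc['pixels'][q[1]-35:q[1]+35,q[0]-50:q[0]+50],None,fx=4,fy=4,interpolation=cv2.INTER_CUBIC)
o=np.zeros((600,800,3),np.uint8);o[:468,:396]=a;o[:320,400:]=b;o[320:600,400:]=c
cv2.imwrite('pics/m7.png',o[:,:,::-1]);print(p,q)
E
```

```text
[0.45878269 0.17290333 0.13909561] [2.29789253e+00 2.14160296e+00 9.82080547e-04] 0.5945996413467226 [-0.46957159  0.13077948 -5.30973218]
[214 206] [265 159]
```

View pics/m7.png

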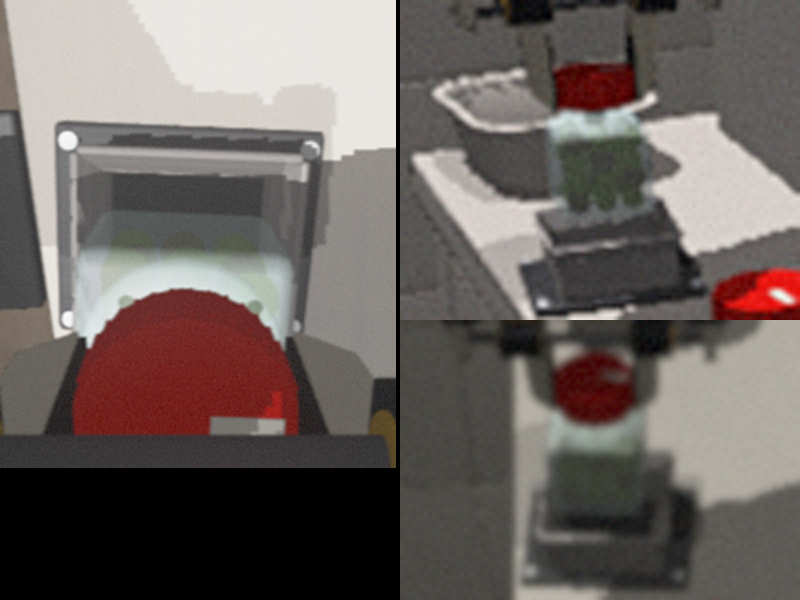

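The combined view shows the jar upright and above the holder, with its far base edge at about wrist px (278,218)–(373,223) and the far plate corners at (253,168) and (399,174). I'll compute the offset from these.

```bash
python3 - <<'E'
from h import *
import pickle
w=pickle.load(open('w5.pkl','rb'))
f=lambda x,y:(220+x/1.8,100+y/1.8)
P=lambda x,y,z:plane(w,*f(x,y),z)[:2]
t=np.radians(-6);ux=np.array([np.cos(t),np.sin(t)]);uy=np.array([-np.sin(t),np.cos(t)])
a,b=P(57,122,.008),P(323,133,.008);print('plate far mid->centre',(a+b)/2-.052*uy,np.hypot(*(b-a)),np.degrees(np.arctan2(*(b-a)[::-1])))
a,b=P(66,140,.012),P(310,150,.012);print('bolts',a,b)
for z in(.0617,):
    a,b=P(105,213,z),P(275,222,z);print('jar base far->centre',(a+b)/2-.033*uy,np.hypot(*(b-a)),np.degrees(np.arctan2(*(b-a)[::-1])))
# prediction of jar edges if upright under TCP
s=w['state']['position']
for zz in(0,.064):
  for sx in(-1,1):
    p=s[:2]+.033*(sx*ux+uy); print(zz,sx,((proj(w,[*p,.0617+zz])-[220,100])*1.8).round(0))
for n,h,z in(('plate',(.062,.052),.008),('rim',(.045,.045),.049),('throat',(.035,.035),.036)):
  print(n,[((proj(w,[*(np.array([.4583,.1724])+sx*h[0]*ux+h[1]*uy),z])-[220,100])*1.8).round(0).tolist() for sx in(-1,1)])
g=cv2.cvtColor(w['pixels'],cv2.COLOR_RGB2GRAY)
for col in(300,325,350): print(col,[int(v) for v in g[190:236:1,col]])
E
```

```text
plate far mid->centre [0.45838363 0.17259245] 0.12078122450736285 -6.331385380127142
bolts [0.40761515 0.22313959] [0.51713917 0.21099289]
jar base far->centre [0.45808315 0.1635365 ] 0.06580233705237683 -7.1112208415185885
0 -1 [104. 191.]
0 1 [277. 197.]
0.064 -1 [ 76. 239.]
0.064 1 [307. 247.]
plate [[53.0, 123.0], [326.0, 133.0]]
rim [[76.0, 154.0], [304.0, 162.0]]
throat [[106.0, 174.0], [272.0, 180.0]]
300 [137, 136, 136, 136, 138, 130, 93, 72, 64, 65, 69, 71, 69, 69, 66, 69, 67, 67, 65, 69, 68, 66, 62, 67, 67, 67, 71, 77, 85, 89, 86, 92, 87, 89, 90, 88, 86, 87, 88, 90, 88, 87, 88, 89, 87, 82]
325 [138, 139, 137, 133, 129, 137, 132, 97, 69, 66, 68, 68, 68, 72, 68, 65, 70, 66, 67, 65, 63, 64, 69, 63, 67, 63, 68, 64, 73, 86, 89, 90, 88, 87, 91, 85, 85, 88, 85, 86, 82, 83, 82, 81, 84, 84]
350 [135, 139, 140, 136, 134, 133, 132, 126, 88, 68, 67, 65, 64, 72, 65, 65, 68, 66, 66, 63, 66, 65, 62, 68, 66, 65, 68, 64, 66, 71, 86, 87, 89, 90, 86, 84, 91, 88, 88, 87, 89, 90, 86, 89, 92, 89]
```

The jar tilted in the grip about the closing axis, by about 7° with its base toward -y. I'll level it with a wrist tilt, grip harder and check.

Request:
drive_tool(targets=[[0.6,-0.06,0.1,0,0.03,0,0],[1.38,-0.14,0.1,0,0.05,0,0],[1.38,-0.14,0.1,0,0.05,0,0],[1.38,-0.14,0.1,0,0.05,0,0],[1.38,-0.14,0.1,0,0.05,0,0]], force=60)

```text
clock: 8.0
position: [0.4585, 0.1756, 0.1389]
ee_rot: [-2.228, -2.097, -0.138]
force: [-1.6, 0.4, -4.3]
width: 0.592
gripper_force: 60.0
```

```bash
cat > m.py <<'E'
from h import *
w=grab('wrist');s=w['state'];R=cv2.Rodrigues(s['ee_rot'])[0]
g=s['position']-.019*R[:,2];print('tcp',s['position'].round(4),'grasp',g.round(4),'z axis',R[:,2].round(3),'F',s['force'].round(1))
t=np.radians(-6);ux=np.array([np.cos(t),np.sin(t)]);uy=np.array([-np.sin(t),np.cos(t)])
zb=g[2]-.0964
G=cv2.GaussianBlur(cv2.cvtColor(w['pixels'],cv2.COLOR_RGB2GRAY),(5,1),0)
print('pred far edge rows',[proj(w,[*(g[:2]+.033*uy+k*ux),zb]).round(1).tolist() for k in(-.02,0,.02)],'holder throat',proj(w,[*(np.array([.4583,.1724])+.035*uy),.036]).round(1),'plate',proj(w,[*(np.array([.4583,.1724])+.052*uy),.008]).round(1))
for k in(-.02,0,.02):
    u=int(proj(w,[*(g[:2]+.033*uy+k*ux),zb])[0]);d=np.diff(cv2.blur(G,(1,3))[:,u].astype(int),n=1)
    print(u,[(r,int(G[r+2,u])-int(G[r-2,u])) for r in range(120,300) if abs(int(G[r+2,u])-int(G[r-2,u]))>11])
E
python3 m.py
```

```text
tcp [0.4585 0.1756 0.1389] grasp [0.4583 0.1733 0.1578] z axis [ 0.011  0.119 -0.993] F [-1.6  0.4 -4.3]
pred far edge rows [[297.4, 221.8], [325.7, 223.0], [354.0, 224.3]] holder throat [325.6 217. ] plate [326.2 192.8]
297 [(161, -14), (162, -16), (163, -14), (166, 13), (167, 15), (168, 14), (174, -13), (175, -17), (176, -18), (177, -16), (188, -54), (189, -100), (190, -103), (191, -82), (192, -34), (194, -24), (195, -44), (196, -40), (198, 74), (199, 99), (200, 101), (201, 67), (203, -34), (204, -42), (205, -33), (210, -26), (211, -23), (212, -24), (217, -16), (218, -23), (219, -23), (220, -18), (236, 17), (237, 29), (238, 47), (239, 49), (240, 47), (241, 38), (242, 28), (243, 20), (244, 15), (245, 17), (246, 21), (247, 26), (248, 34), (249, 31), (250, 27), (251, 20), (252, 12), (263, -14), (264, -97), (265, -158), (266, -166), (267, -144), (268, -66)]
325 [(187, -15), (188, -19), (189, -34), (190, -97), (191, -114), (192, -99), (193, -83), (194, -38), (195, -20), (196, -34), (197, -38), (199, 59), (200, 87), (201, 106), (202, 85), (203, 17), (204, -24), (205, -41), (206, -39), (2
[... 381 characters left out ...]
, -17), (281, -30), (282, -33), (283, -32), (284, -21)]
353 [(180, -15), (181, -22), (182, -21), (183, -18), (191, -59), (192, -104), (193, -105), (194, -85), (195, -29), (197, -19), (198, -39), (199, -36), (201, 70), (202, 100), (203, 94), (204, 47), (205, -13), (206, -37), (207, -37), (208, -24), (211, -12), (212, -37), (213, -44), (214, -44), (215, -47), (216, -30), (217, -20), (220, 19), (221, 17), (238, 15), (239, 23), (240, 30), (241, 39), (242, 36), (243, 36), (244, 28), (245, 20), (246, 15), (247, 13), (248, 16), (249, 16), (250, 19), (251, 21), (252, 22), (253, 20), (254, 20), (255, 18), (256, 16), (257, 12), (266, -68), (267, -132), (268, -156), (269, -149), (270, -86), (271, -21)]
```

Request:
drive_tool(targets=[[-0.4,0.04,0,0,-0.02,0,0],[-0.4,0.04,0,0,-0.02,0,0],[-0.4,0.04,0,0,-0.02,0,0],[-0.4,0.04,0,0,-0.02,0,0]])

```text
clock: 8.45
position: [0.4585, 0.1746, 0.1391]
ee_rot: [-2.245, -2.113, -0.1]
force: [0.4, 0.0, -4.0]
width: 0.591
gripper_force: 60.0
```

```bash
sed -i 's/>11\]/>11 and r>214]/;s/range(120,300)/range(205,232)/' m.py; python3 m.py
```

```text
tcp [0.4585 0.1746 0.1391] grasp [0.4584 0.1729 0.158 ] z axis [ 0.008  0.086 -0.996] F [ 0.4  0.  -4. ]
pred far edge rows [[297.3, 217.5], [325.8, 218.7], [354.3, 220.0]] holder throat [325.6 211.4] plate [326.3 186.5]
297 [(216, 17), (217, 20), (218, 22), (219, 17)]
325 [(217, 14), (218, 21), (219, 20), (220, 17)]
354 [(219, 20), (220, 23), (221, 17), (222, 13)]
```

Request:
drive_tool(targets=[[0,0,0,0,0,-0.2,0],[0,0,0,0,0,-0.4,0],[0,0,0,0,0,-0.6,0],[0,0,0,0,0,-0.7,0],[0,0,0,0,0,-0.75,0]])

```text
clock: 9.0
position: [0.4583, 0.1742, 0.1084]
ee_rot: [-2.246, -2.112, -0.098]
force: [0.1, -0.3, -4.6]
width: 0.597
gripper_force: 60.0
```

Request:
drive_tool(targets=[[0,0,0,0,0,-0.05,0],[0,0,0,0,0,-0.1,0],[0,0,0,0,0,-0.1,0]])

```text
clock: 9.3
position: [0.4586, 0.1744, 0.105]
ee_rot: [-2.246, -2.113, -0.099]
force: [0.3, 0.3, -4.3]
width: 0.595
gripper_force: 60.0
```

Request:
drive_tool(targets=[[0,0,0,0,0,-0.1,0],[0,0,0,0,0,-0.2,0],[0,0,0,0,0,-0.3,0],[0,0,0,0,0,-0.38,0]])

```text
clock: 9.7
position: [0.4585, 0.1743, 0.0895]
ee_rot: [-2.246, -2.113, -0.099]
force: [1.0, 0.1, -4.4]
width: 0.592
gripper_force: 60.0
```

Request:
drive_tool(targets=[[0,0,0,0,0,-0.05,0],[0,0,0,0,0,-0.1,0],[0,0,0,0,0,-0.14,0],[0,0,0,0,0,-0.14,0]])

```text
clock: 10.1
position: [0.459, 0.1761, 0.0855]
ee_rot: [-2.244, -2.113, -0.104]
force: [-4.1, 2.7, 10.1]
width: 0.596
gripper_force: 60.0
```

Request:
drive_tool(targets=[[0,0,0,0,0,0,1],[0,0,0,0,0,0,1],[0,0,0,0,0,0,1],[0,0,0,0,0,0,1],[0,0,0,0,0,0,1]])

```text
clock: 10.6
position: [0.4587, 0.1742, 0.0843]
ee_rot: [-2.246, -2.112, -0.1]
force: [-0.2, -0.2, 0.5]
width: 0.974
gripper_force: 0.0
```

Request:
drive_tool(targets=[[-0.5,0.05,0,0,-0.03,0.02,1],[-0.99,0.1,0,0,-0.05,0.02,1],[-0.99,0.1,0,0,-0.05,0.02,1],[-0.99,0.1,0,0,-0.05,0.02,1]])

```text
clock: 11.0
position: [0.4585, 0.1726, 0.085]
ee_rot: [-2.287, -2.153, 0.001]
force: [-0.3, -0.5, 0.0]
width: 1.0
gripper_force: 0.0
```

```bash
cat > m2.py <<'E'
from h import *
import pickle
w=grab('wrist');s=w['state'];R=cv2.Rodrigues(s['ee_rot'])[0]
pickle.dump(w,open('w6.pkl','wb'))
print('tcp',s['position'].round(4),'z',R[:,2].round(4),'yaw',np.degrees(np.arctan2(R[1,1],R[0,1])).round(2),'q7',s['joints'][6].round(3),'F',s['force'].round(1),s['ft_torque'].round(2),s['width'])
h=cv2.cvtColor(w['pixels'],cv2.COLOR_RGB2HSV)
m=(((h[...,0]<8)|(h[...,0]>172))&(h[...,1]>150)&(h[...,2]>40)).astype(np.uint8)
for r,c in zip(*[x[1:] for x in cv2.connectedComponentsWithStats(m)[2:]]):
    if r[4]>400: print(r,c.round(1))
ex=np.array([[proj(w,[.4583+.028*np.cos(a),.1724+.028*np.sin(a),z]) for a in np.linspace(0,6.28,72)] for z in(.086,.110)]).reshape(-1,2)
print('pred cap box if seated',ex.min(0).round(1),ex.max(0).round(1))
E
python3 m2.py
```

```text
tcp [0.4585 0.1726 0.085 ] z [-6.e-04 -0.e+00 -1.e+00] yaw -3.46 q7 -0.555 F [-0.3 -0.5  0. ] [0.05 0.04 0.  ] 1.000381630324957
[ 259  254  128   88 8215] [320.3 301.9]
[ 374  373   83   35 2363] [413.1 391.1]
pred cap box if seated [260.1 254.1] [387.9 385.3]
```

The cap matches the seated prediction within 2 px, so the jar is down and upright. I'll regrip level and unscrew by about 76° in stages.

Request:
drive_tool(targets=[[0,0,0,0,0,0,0],[0,0,0,0,0,0,0],[0,0,0,0,0,0,0],[0,0,0,0,0,0,0],[0,0,0,0,0,0,0]], force=60)

```text
clock: 11.55
position: [0.4587, 0.1723, 0.0852]
ee_rot: [2.288, 2.152, -0.001]
force: [-0.9, 0.3, 0.6]
width: 0.614
gripper_force: 0.1
```

Request:
drive_tool(targets=[[0,0,0,0,0,0,0],[0,0,0,0,0,0,0],[0,0,0,0,0,0,0],[0,0,0,0,0,0,0],[0,0,0,0,0,0,0]])

```text
clock: 12.05
position: [0.4586, 0.1723, 0.0851]
ee_rot: [2.288, 2.152, -0.002]
force: [-1.0, 0.1, 1.5]
width: 0.593
gripper_force: 60.0
```

Request:
drive_tool(targets=[[0,0,0.6,0,0,0,0],[0,0,1.3,0,0,0,0],[0,0,2.1,0,0,0,0],[0,0,3,0,0,0,0],[0,0,4,0,0,0,0]])

```text
clock: 12.55
position: [0.4593, 0.1729, 0.0852]
ee_rot: [1.876, 2.519, 0.001]
force: [2.5, 1.4, -2.9]
width: 0.593
gripper_force: 60.0
```

```bash
python3 m2.py; python3 - <<'E'
from h import *
import pickle
w=pickle.load(open('w6.pkl','rb'));h=cv2.cvtColor(w['pixels'],cv2.COLOR_RGB2HSV)
E
```

```text
tcp [0.4593 0.1729 0.0852] z [ 1.1e-03  1.0e-04 -1.0e+00] yaw 16.65 q7 -0.261 F [ 2.5  1.4 -2.9] [ 0.37 -0.43 -0.32] 0.5931687587037423
[ 260  253  126   89 8473] [320.7 300.8]
[ 318  381   81   26 1547] [357.6 395.7]
pred cap box if seated [257.3 254.2] [384.9 385.3]
```

Request:
drive_tool(targets=[[0,0,1,0,0,0,0],[0,0,2,0,0,0,0],[0,0,3,0,0,0,0],[0,0,4,0,0,0,0],[0,0,5,0,0,0,0]])

```text
clock: 13.1
position: [0.4594, 0.1734, 0.0854]
ee_rot: [1.288, 2.864, 0.002]
force: [1.8, 2.7, -2.2]
width: 0.59
gripper_force: 60.0
```

Request:
drive_tool(targets=[[0,0,1,0,0,0,0],[0,0,2,0,0,0,0],[0,0,3,0,0,0,0],[0,0,4,0,0,0,0],[0,0,4.5,0,0,0,0]])

```text
clock: 13.6
position: [0.4593, 0.1736, 0.0855]
ee_rot: [0.704, 3.06, 0.003]
force: [0.8, 3.1, 0.9]
width: 0.591
gripper_force: 60.0
```

```bash
python3 m2.py; python3 - <<'E'
from h import *
import pickle
w=pickle.load(open('w6.pkl','rb'));s=w['state']
# white mark within cap's top disc, any view
for n,im in(('wrist',w),('scene',grab('scene')),('side',grab('side'))):
    P=np.array([proj(im,[.4583+.026*np.cos(a),.1724+.026*np.sin(a),.110]) for a in np.linspace(0,6.28,40)])
    m=np.zeros((480,640),np.uint8);cv2.fillPoly(m,[P.astype(np.int32)],1)
    h=cv2.cvtColor(im['pixels'],cv2.COLOR_RGB2HSV);v,u=np.nonzero(m&(h[...,1]<70)&(h[...,2]>85))
    if len(u): q=np.array([plane(im,a,b,.110)[:2]-[.4583,.1724] for a,b in zip(u,v)]);c=q.mean(0);print(n,len(u),c.round(4),np.degrees(np.arctan2(c[1],c[0])).round(1))
E
```

```text
tcp [0.4593 0.1736 0.0855] z [ 0.0021  0.0012 -1.    ] yaw 64.08 q7 0.436 F [0.8 3.1 0.9] [ 0.83 -0.3  -0.37] 0.5905347839141515
[ 260  252  127   90 8604] [320.5 300.1]
pred cap box if seated [254.4 252.9] [382. 384.]
wrist 2763 [ 0.0115 -0.0027] -13.3
side 15 [-0.0095  0.0024] 165.7
```

Request:
drive_tool(targets=[[0,0,0.8,0,0,0,0],[0,0,1.6,0,0,0,0],[0,0,1.6,0,0,0,0]])

```text
clock: 14.05
position: [0.4592, 0.1734, 0.0856]
ee_rot: [0.492, 3.101, 0.002]
force: [0.9, 5.2, 3.9]
width: 0.593
gripper_force: 60.0
```

```bash
python3 m2.py; python3 - <<'E'
from h import *
import pickle
for f in('w5.pkl','w6.pkl'):
    w=pickle.load(open(f,'rb'))
    h=cv2.cvtColor(w['pixels'],cv2.COLOR_RGB2HSV);m=((h[...,1]<80)&(h[...,2]>80))[315:341,285:386].astype(np.uint8)
    for r,c in zip(*[x[1:] for x in cv2.connectedComponentsWithStats(m)[2:]]):
        if r[4]>15: print(f,r+[285,315,0,0,0],c.round(1)+[285,315])
E
```

```text
tcp [0.4592 0.1734 0.0856] z [ 2.e-03  9.e-04 -1.e+00] yaw 71.97 q7 0.551 F [0.9 5.2 3.9] [ 1.23 -0.31 -0.24] 0.59265327430151
[ 260  252  127   90 8605] [320.4 300. ]
pred cap box if seated [254.7 252.4] [382.4 383.5]
w5.pkl [337 332  42   9 356] [356.6 336.2]
w6.pkl [337 323  42  13 523] [357.  328.8]
```

Request:
drive_tool(targets=[[0,0,0,0,0,0.05,0],[0,0,0,0,0,0.1,0],[0,0,0,0,0,0.15,0],[0,0,0,0,0,0.15,0]])

```text
clock: 14.5
position: [0.4584, 0.1721, 0.0913]
ee_rot: [0.492, 3.102, -0.002]
force: [0.6, 1.6, -1.2]
width: 0.589
gripper_force: 60.0
```

Request:
drive_tool(targets=[[0,0,0,0,0,0.2,0],[0,0,0,0,0,0.45,0],[0,0,0,0,0,0.75,0],[0,0,0,0,0,1,0],[0,0,0,0,0,1.1,0]])

```text
clock: 15.0
position: [0.4592, 0.1725, 0.1367]
ee_rot: [0.492, 3.1, 0.0]
force: [-0.1, 0.7, -0.3]
width: 0.591
gripper_force: 60.0
```

Request:
drive_tool(targets=[[0,0,0,0,0,0,0],[0,0,0,0,0,0,0],[0,0,0,0,0,0,0]])

```text
clock: 15.3
position: [0.4583, 0.1721, 0.1347]
ee_rot: [0.492, 3.103, -0.002]
force: [-0.6, -0.2, -0.3]
width: 0.589
gripper_force: 60.0
```

```bash
python3 m2.py; python3 - <<'E'
from h import *
im=grab('side');pre=im['pixels']
h=cv2.cvtColor(pre,cv2.COLOR_RGB2HSV)
# column of jar axis: red (cap), pale (neck/rim), green (body)
u=int(round(proj(im,[.4583,.1724,.09])[0]))
for z in(.16,.136,.106,.08,.049): print(z,proj(im,[.4583,.1724,z]).round(1))
for r in range(180,226,2): print(r,h[r,u].tolist(),end=' ')
E
```

```text
tcp [0.4583 0.1721 0.1347] z [-1.0e-04 -1.1e-03 -1.0e+00] yaw 71.99 q7 0.597 F [-0.6 -0.2 -0.3] [ 0.1  -0.05 -0.02] 0.5887611966297063
[ 261  252  126   90 8571] [320.3 300.2]
[  55  295   62   47 1943] [ 81.8 316.2]
pred cap box if seated [273.3 225.9] [371.1 327. ]
0.16 [212.  179.7]
0.136 [212.8 187.9]
0.106 [213.7 197.9]
0.08 [214.5 206.5]
0.049 [215.5 216.6]
180 [20, 19, 80] 182 [30, 19, 81] 184 [21, 21, 86] 186 [18, 31, 83] 188 [30, 18, 71] 190 [21, 23, 76] 192 [25, 20, 78] 194 [13, 23, 79] 196 [78, 23, 109] 198 [80, 26, 30] 200 [105, 20, 52] 202 [95, 25, 121] 204 [15, 9, 57] 206 [43, 23, 77] 208 [72, 17, 152] 210 [83, 20, 203] 212 [72, 19, 178] 214 [45, 46, 78] 216 [39, 30, 60] 218 [34, 30, 60] 220 [47, 40, 57] 222 [20, 7, 106] 224 [0, 15, 52]
```

The wrist force reads only the cap's weight. The side view puts the jar rim at the seated height (row 196, expected 198), and the cap edge is about 29 mm above it, level.

```bash
python3 -c "
from cell import arm
print(arm.sign_off())"
```

```text
the job is handed in; nothing more can be done
None
```

The jar is seated in the holder, and the red cap was turned about 75° anticlockwise until free, then lifted; the arm holds it level about 3 cm above the open jar, and the job was handed in at about 15 s with no verdict returned.

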